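# Change over the sample cells on the camera rail

### The job

The cell hanging in front of the camera has been measured: first slide its carrier along the rail to the right until it is up against the end stop. Then hook the other carrier that holds a cell onto the rail at the open left-hand end, turned like the first one, and slide it under the keeper strip until the centre line of its tab meets the camera's pointer. Keep the cells upright, leave both carriers hanging freely, and leave the empty carrier and the other things where they stand.

Things in the scene. Friction and masses are not known exactly. Their poses are not given: they have to be found in the camera images.
- rack: Fixed rack, base 170 x 440 mm. Origin on the desk below the rail's middle; y along the rail (robot's left), x away from the robot, yaw within 0.15 rad. Rail: round steel rod 12 mm thick, axis at z = 194 mm, between posts with faces at y = +200 and -200 (tops z = 204, x -15 to 15). Carriers hang with their tab to the robot (-x).
- gap (a point): On the rail's axis, middle of its open left part (rack x 0, y 150, z 194 mm). From y = 90 to 200 nothing is above the rail; from y = 90 to -200 a steel keeper strip covers it (x -6 to 14, z 217 to 221): a carrier's bridge slides under it but cannot be lifted on or off. Posts hold the strip at y = 80 and -193, x 49 to 59.
- stop (a point): Rubber face of the dark stop collar (34 mm across) on the rail's right-hand end, on the rail's axis (rack x 0, y -165, z 194 mm). A carrier against it has its origin at y = -150.
- camera: Black camera on a slideway behind the rail, lens to the robot (lens front 69 mm behind the rail, 107 mm up). Origin on the desk below the rail, in line with lens and pointer; axes as the rack; fixed, at rack y -45 to 35 mm. Its steel pointer, 12 mm wide, comes forward over the keeper strip (z 222 to 226 mm) and narrows to a tip 8 mm in front of the rail's middle.
- index (a point): Tip of the camera's pointer, taken down to the height of the rail's axis; axes as the rack. The carrier's y along the rack must match this point's.
- fresh: Carrier with a cell, standing on the desk: C-shaped aluminium bracket 180 mm tall, 60 mm cup at the foot holding a grey steel cell (50 mm across, top 75 mm up, fixed), spine in front, hook on top; 0.33 to 0.53 kg. Origin at the foot below the hook's V, z up, x from tab to rear lip, y along the V; yaw within 0.75 rad. Extents: x -39 to 36, y -30 to 30 mm.
- fresh_hook (a point): Seat of the fresh carrier's hook (carrier x 0, y 0, z 126 mm): lies on the rail's axis when hung. A 30 mm wide bridge (top at z 142) has a 90-degree V under it that centres on the rod; lip and cheek beside it (23 mm apart, |x| 11.5 to 15) reach down to z 112. Bring it in from the front with this point 22 to 38 mm above the rail's axis (cell stays below the rail), then down.
- fresh_tab (a point): Grip point in the fresh carrier's upright tab (carrier x -34, y 0, z 166 mm). Tab: 30 mm wide in y, 10 mm thick in x, z 142 to 180 mm free above the bridge, dark line down its middle. Take it from above with the fingers closing along the carrier's y.
- measured: Carrier of the same make, also with a cell, hanging on the rail near the camera at the start; same frame, sizes and mass range as fresh. Hanging, its origin is 68 mm above the desk.
- measured_hook (a point): Seat of the measured carrier's hook, as fresh_hook.
- measured_tab (a point): Grip point in the measured carrier's tab, as fresh_tab.
- spare: Carrier of the same make standing empty on the desk (no cell), to be left alone; same frame and sizes as fresh. It and the fresh carrier stand left and right in front of the rack, either way round.
- mug: White mug standing on the desk, 78 mm across, 97 mm tall; origin under its middle.
- vial_a: Glass vial with a screw cap, 25 mm across, 62 mm tall, standing; origin at its foot.
- vial_b: Second glass vial with a screw cap, 25 mm across, 62 mm tall, standing; origin at its foot.
- pen_pot: Grey pot with pens, 81 x 86 mm, 147 mm tall, on the right; origin at its foot.

How it is judged:
On the way, in this order (a step that is already met when the one before it is completed fails the run):
1. the measured carrier has been slid along the rail against the end stop (z of measured_hook in the frame of rack between 0.19 and 0.198 m and x of measured_hook in the frame of rack between -0.004 and 0.004 m and angle between measured's own z axis and vertical below 0.15 rad and angle between the y axis of measured and the y axis of rack, either way round below 0.12 rad and x of measured_tab in the frame of rack below -0.02 m and y of measured_hook in the frame of rack below -0.144 m), for 0.2 s.
2. the fresh carrier is hooked onto the rail, fully down (z of fresh_hook in the frame of rack between 0.19 and 0.198 m and x of fresh_hook in the frame of rack between -0.004 and 0.004 m and angle between fresh's own z axis and vertical below 0.15 rad and angle between the y axis of fresh and the y axis of rack, either way round below 0.12 rad and x of fresh_tab in the frame of rack below -0.02 m), for 0.2 s.
At the end, for the whole second after the job is handed in: Both carriers hang on the rail, fully down (within 4 mm), square and upright (0.15 rad), tab towards the robot, at rest: the measured one within 6 mm of the end stop, the fresh one with its centre within 5 mm of the camera's pointer along the rail (all of step 1 and all of step 2 and y of fresh_hook in the frame of index between -0.005 and 0.005 m and linear speed of each of measured, fresh below 0.03 m/s); the robot touches nothing.
It fails at once if the empty carrier is moved by more than 30 mm (distance of spare from where it was at the start of the episode above 0.03 m).
It fails at once if a bystander (mug, vial, pen pot) is moved by more than 30 mm (distance of any of mug, vial_a, vial_b, pen_pot from where it was at the start of the episode above 0.03 m).
It fails at once if a carrier with a cell is tipped by more than 0.5 rad (angle between any of fresh, measured's own z axis and vertical above 0.5 rad).
It also fails if it takes over 58 s, if anything falls off the work surface, if the arm or the gripper's body presses on something with over 40 N, if the wrist force passes 120 N, or if a joint passes its speed limit or range.

### The arm

A 6-joint arm with a two-finger parallel gripper is mounted at the origin on a cart in front of the work surface, level with it; the furniture and walls round the work are solid. World frame = base frame: x ahead of the robot, y to its left, z up, the work surface at z = 0. Lengths are in m, angles in rad, forces in N, time in s.
With the tool pointing down it reaches from about 0.35 to 0.975 m from the base axis. Payload 4.9 kg.
Tool frame: the origin (TCP) lies at the very end of the fingers, on their centre line; the grasp point (between the pads) lies 19 mm behind it; z points along the fingers, y is the line along which they close (so a half turn about z gives the same grasp; the last joint's range is limited). The gripper opens to 85 mm and grips with 20 to 120 N. Pads are 22 mm wide; open, the fingers measure 114 mm over their backs; the gripper's body (76 mm by 85 mm) begins 54 mm behind the grasp point. The pads swing forward as they close: fully open they stand 13 mm farther back than shut.
Start: joints at [-0.119, 0.053, 1.613, -0, 1.476, -0.119], TCP at [0.625, 0, 0.231] pointing down, gripper open.
Joint ranges: [-3.01, 3.01], [-1.01, 2.22], [0.06, 2.58], [-1.02, 4.17], [0.09, 2.62], [-3.14, 3.14]. Speed limits (rad/s): [2.57, 2.57, 3.14, 3.14, 3.14, 3.14].

### API

Orientations are given as a rotation vector (axis times angle).
In Python, from station import ctrl gives the robot as it stands.
- The arm moves only by the tool jog_arm, never from a script. Its argument "plan" is a list of rows, each a list of 7 numbers: the shift along the tool's x, y, z in units of 0.02 m (1.0 is 0.02 m), then the turn, a rotation vector about the tool's x, y, z in units of 45 degrees (1.0 is 45 degrees), then the opening, from -1 (shut) to 1 (fully open). A call has 1 to 8 rows; each row shifts and turns the commanded pose from where the row before left it, along the tool's axes as they then stand; what a row does not reach is not made up. A row lasts 1/10 s, in which the tool goes at most 50 mm and 8.59 degrees, less where a joint would pass 70% of its speed; a pose out of reach is approached as far as the arm can. A call with a number of a shift or a turn outside -1 to 1 is refused whole. A call with a gripper value outside its range is refused whole. The fingers move at their own pace and stop on an object; "grip_force" is the grip in N (left out, the last holds). Time passes only in rows, so rows that do not move let the fingers close. It gives the time, the measured TCP pose, the force, the opening and the grip force at its end, in the units of the state.
- ctrl.get_obs(): the state, without advancing time (a new reading comes with each control period).
- ctrl.get_image(name): name is "scene" or "side" or "wrist"; returns (picture, depth): 480x640x3 uint8, red, green, blue; 480x640 float32, m along the optical axis (not along the pixel's ray), 0 where there is no reading.
- ctrl.camera_info(name): a dict with "camera_matrix" (3x3 intrinsics, pixels), "rvec" (rotation vector, rad) and "tvec" (3), from world to camera coordinates, as OpenCV has them; the wrist camera has in their place "T_tool_cam" (4x4, takes a point from camera to tool coordinates, whose origin is the TCP and whose axes are the flange's). Camera axes: x right, y down, z forward; pixel columns grow to the right and rows downward; lengths in m; the calibration is good to about 2 mm. The wrist camera is an equidistant fisheye: a pixel r from the principal point sees the ray r / f radians off the axis. A picture is of the moment at which its call begins: read the wrist's pose just before it. camera_info takes no time and is no camera call.
- ctrl.finish_job(): hands the job in; it is judged then, once.
The state is a dict: "t": time; "q": joint angles; "dq": joint speeds; "effort": joint torques, N m; "tool_pos": TCP position; "tool_rot": TCP orientation; "contact_force": force on the tool from outside, world axes, zero at the start; "wrist_torque": the same for the moment, N m; "opening": finger opening in m; "grip_force": force on a finger pad.
Only numpy, scipy, OpenCV 4.12 (cv2) and the standard library are available. Lean on these libraries where they do the work, as an engineer would, in place of code of your own. Each camera call takes 0.05 s, during which the arm holds its last target. There are 200 camera calls.

## Working session

There is one attempt and no reset: what is moved stays moved. The work goes in short steps, Python scripts to look and compute and a tool call to move; the robot and the scene stay as the last step left them, time stands still between calls to the robot, and variables do not carry over. Pictures are saved under pics/ and viewed, at most 10 in all, crops included, and the job is handed in when it is done.

Besides the shell and the picture viewer there is one more tool, called after "Emit:" as name(argument=value, ...), one argument or row to a line, values as JSON. jog_arm: Moves the arm, as the interface text tells. Shifts and turns lie within -1 to 1; 1 stands for 0.02 m of shift or 45 degrees of turn. Its arguments: {"type":"object","properties":{"plan":{"type":"array"},"grip_force":{"type":"number"}},"required":["plan"]}

```bash
mkdir -p pics; ls; cat > h.py <<'E'
import numpy as np, cv2
from station import ctrl
def snap(n):
    im,d=ctrl.get_image(n); np.savez('/tmp/%s.npz'%n,im=im,d=d); return im,d
def load(n):
    z=np.load('/tmp/%s.npz'%n); return z['im'],z['d']
def cloud(n,d):
    c=ctrl.camera_info(n); K=np.array(c['camera_matrix']); R=cv2.Rodrigues(np.array(c['rvec'],float))[0]; t=np.array(c['tvec'],float).ravel()
    v,u=np.mgrid[:480,:640]; P=np.stack([(u-K[0,2])/K[0,0]*d,(v-K[1,2])/K[1,1]*d,d],-1)
    W=(P-t)@R; W[d<=0]=np.nan; return W
E
python3 - <<'E'
from h import *
a,_=snap('scene'); b,_=snap('side')
cv2.imwrite('pics/a.png',a[...,::-1]); cv2.imwrite('pics/b.png',b[...,::-1])
for n in('scene','side','wrist'):print(n,ctrl.camera_info(n))
print(ctrl.get_obs())
E
```

```text
pics
scene {'camera_matrix': array([[458.92678105,   0.        , 322.46291362],
       [  0.        , 458.92678105, 241.30312177],
       [  0.        ,   0.        ,   1.        ]]), 'rvec': array([ 2.0190312 , -1.00164231,  0.51332787]), 'tvec': array([-0.36909596,  0.32185119,  0.7208166 ])}
side {'camera_matrix': array([[470.54408616,   0.        , 326.81186521],
       [  0.        , 470.54408616, 233.22299752],
       [  0.        ,   0.        ,   1.        ]]), 'rvec': array([ 2.01401053, -0.63654413,  0.3864367 ]), 'tvec': array([-0.46764292,  0.24562837,  0.87192676])}
wrist {'camera_matrix': array([[371.64829954,   0.        , 317.32594192],
       [  0.        , 371.64829954, 243.01588514],
       [  0.        ,   0.        ,   1.        ]]), 'T_tool_cam': array([[ 5.00408594e-05, -9.56497785e-01, -2.91739584e-01,
         7.47624610e-02],
       [ 9.99999975e-01,  1.10901629e-04, -1.92076451e-04,
         6.51938426e-04],
       [ 2.16075095e-04, -2.91739568e-01,  9.56497767e-01,
        -1.42610140e-01],
       [ 0.00000000e+00,  0.00000000e+00,  0.00000000e+00,
         1.00000000e+00]])}
{'t': 0.1, 'q': array([-1.19037226e-01,  5.32923406e-02,  1.61415628e+00,  2.58831801e-05,
        1.47599935e+00, -1.18988516e-01]), 'dq': array([-0.00070607, -0.00077457, -0.00219589,  0.00025971,  0.0012927 ,
       -0.00125613]), 'effort': array([ 6.14647306e-04, -3.94903493e+01, -3.71363103e+01, -4.52310599e-05,
        3.99340541e-03, -4.17574097e-05]), 'tool_pos': array([6.24437796e-01, 5.16439818e-05, 2.30185276e-01]), 'tool_rot': array([-2.22045544e+00, -2.22034179e+00,  1.76883713e-03]), 'contact_force': array([ 0.38778743, -0.12582978,  0.62443611]), 'wrist_torque': array([0.01797054, 0.00977124, 0.03938834]), 'grip_force': 0.0, 'opening': 0.08563512683199045}
```

View pics/a.png

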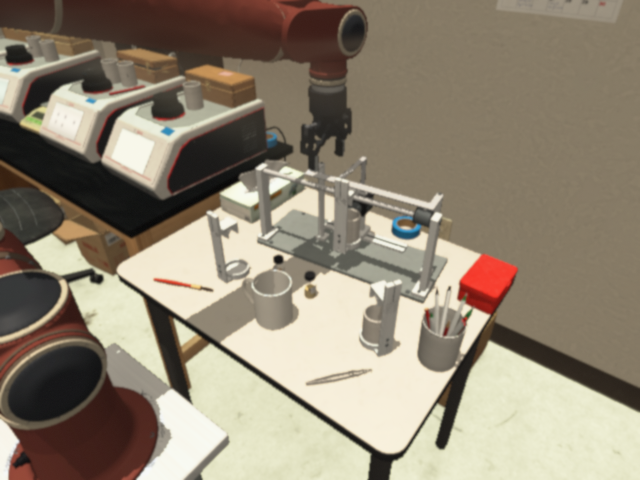

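View pics/b.png

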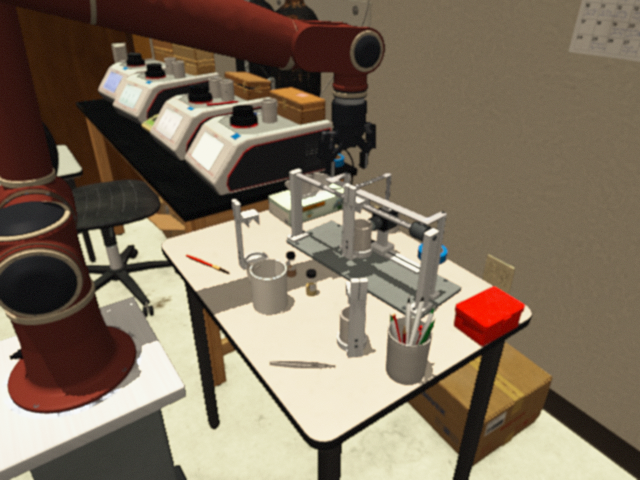

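The scene view shows the fresh carrier (with cell) at the right, around (380,320), and the spare at the left, around (225,245). The measured carrier hangs near (345,215) and the stop collar is at (425,215). The side view agrees.

```bash
python3 - <<'E'
from h import *
w,wd=snap('wrist'); cv2.imwrite('pics/w.png',w[...,::-1])
o=ctrl.get_obs(); print(o['tool_pos'],o['tool_rot'],wd.min(),wd.max())
H=np.zeros((600,640,3),np.uint8); Z=np.full((600,640),-1.)
for n in('scene','side'):
    im,d=load(n); W=cloud(n,d).reshape(-1,3); ok=~np.isnan(W[:,0]); W=W[ok]
    r=(600-(W[:,0]-0.25)/0.00125).astype(float); c=(320-W[:,1]/0.00125)
    m=(r>=0)&(r<600)&(c>=0)&(c<640)&(W[:,2]>-.01)&(W[:,2]<.27); 
    for a,b,z in zip(r[m].astype(int),c[m].astype(int),W[m,2]):
        Z[max(a-1,0):a+1,max(b-1,0):b+1]=np.maximum(Z[max(a-1,0):a+1,max(b-1,0):b+1],z)
g=np.clip((Z+.02)/.28*255,0,255).astype(np.uint8); H=cv2.applyColorMap(g,cv2.COLORMAP_JET); H[Z<-.5]=0
cv2.imwrite('pics/h.png',H)
E
```

```text
[6.24499907e-01 5.97057774e-05 2.30305782e-01] [-2.22053776e+00 -2.22051499e+00  1.62678496e-03] 0.0 1.4106216
```

View pics/h.png

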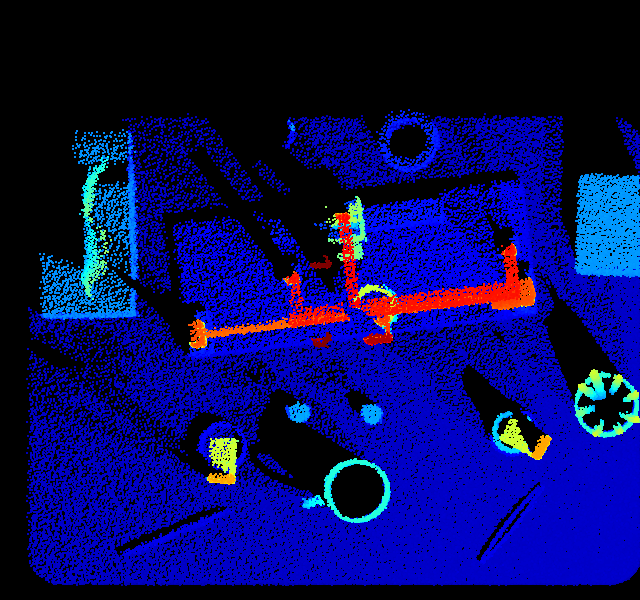

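View pics/w.png

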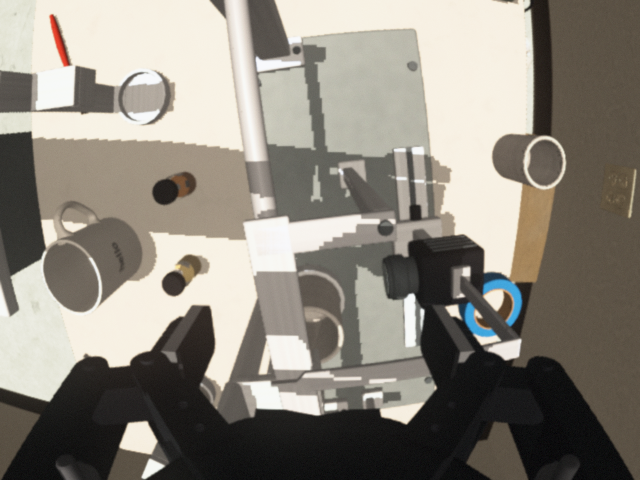

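The height map resolves everything: fresh tab at pixel (540,447), spare at (222,460), measured tab at (378,338), pointer at about (350,260), and the rail running from (197,333) to (520,293). The wrist view shows the rail, strip and camera, with nothing in contact. Next I'll fit the numbers.

```bash
cat >> h.py <<'E'
def allpts():
    return np.concatenate([cloud(n,load(n)[1]).reshape(-1,3) for n in('scene','side')])
def sel(P,x,y,z):
    with np.errstate(invalid='ignore'):
        return P[(P[:,0]>x[0])&(P[:,0]<x[1])&(P[:,1]>y[0])&(P[:,1]<y[1])&(P[:,2]>z[0])&(P[:,2]<z[1])]
def rect(p):
    r=cv2.minAreaRect((p[:,:2]*1000).astype(np.float32)); return np.round(cv2.boxPoints(r),1).tolist(),np.round(r[0],1),np.round(r[1],1),r[2]
E
python3 - <<'E'
from h import *
for n in('scene','side'):
    P=cloud(n,load(n)[1]).reshape(-1,3); print('==',n)
    s=sel(P,(.55,.68),(-.22,.03),(.212,.2225)); 
    # keep those near line
    v=cv2.fitLine(s[:,:2].astype(np.float32),cv2.DIST_HUBER,0,1e-4,1e-4).ravel(); print('strip',len(s),s[:,2].mean(),v,'yaw',np.arctan(-v[0]/v[1]))
    yaw=.123; R=np.array([[np.cos(yaw),np.sin(yaw)],[-np.sin(yaw),np.cos(yaw)]])
    q=(s[:,:2]-[.609,-.048])@R.T; print(' rack-ish x pct',np.percentile(q[:,0],[2,10,50,90,98]),'y',np.percentile(q[:,1],[.5,2,98,99.5]))
    ra=sel(P,(.55,.68),(.04,.15),(.185,.203)); f=cv2.fitLine(ra[:,:2].astype(np.float32),cv2.DIST_HUBER,0,1e-4,1e-4).ravel(); q=(ra[:,:2]-[.609,-.048])@R.T; print('rail',len(ra),np.arctan(-f[0]/f[1]),np.percentile(q[:,0],[5,50,95]),ra[:,2].max())
    for nm,a in dict(mtab=((.55,.60),(-.1,-.045),(.24,.252)),ftab=((.4,.48),(-.31,-.22),(.172,.185)),fbridge=((.42,.52),(-.31,-.2),(.136,.146)),lpost=((.55,.62),(.135,.18),(.198,.208)),rpost=((.59,.66),(-.3,-.22),(.198,.208)),ptr=((.6,.74),(-.07,0),(.2235,.229)),stab=((.38,.42),(.09,.15),(.172,.185)),cell=((.4,.53),(-.31,-.2),(.070,.079))).items():
        p=sel(P,*a)
        if len(p)>4: print(nm,len(p),p.mean(0).round(4),*rect(p))
E
```

```text
== scene
strip 720 0.21972491159449836 [ 0.12974544 -0.99154735  0.6131759  -0.08083888] yaw 0.13011223
 rack-ish x pct [-0.0392121  -0.00749169  0.00033446  0.01179779  0.0395565 ] y [-0.17227659 -0.16873007  0.07186262  0.07492279]
rail 265 0.13144693 [-0.0136154  -0.00485098  0.00130752] 0.20233916724754641
mtab 77 [ 0.575  -0.0739  0.2449] [[568.7999877929688, -57.400001525878906], [571.5999755859375, -87.9000015258789], [583.7000122070312, -86.69999694824219], [580.7999877929688, -56.29999923706055]] [576.2 -72.1] [12.1 30.6] 5.399890899658203
ftab 119 [ 0.4386 -0.2767  0.1774] [[424.3999938964844, -274.0], [449.70001220703125, -288.6000061035156], [455.79998779296875, -278.1000061035156], [430.5, -263.3999938964844]] [ 440.1 -276. ] [12.2 29.3] 59.94578170776367
fbridge 246 [ 0.4477 -0.2524  0.1412] [[423.29998779296875, -272.79998779296875], [449.0, -287.8999938964844], [477.1000061035156, -240.1999969482422], [451.3999938964844, -225.10000610351562]] [ 450.2 -256.5] [55.3 29.8] 59.51247024536133
lpost 64 [0.5809 0.1517 0.2021] [[567.2999877929688, 159.5], [570.4000244140625, 
[... 2468 characters left out ...]
.0]] [ 631.7 -243.9] [31.9 49.6] 8.74567699432373
ptr 111 [ 0.6719 -0.0382  0.2247] [[614.7000122070312, -38.099998474121094], [616.5, -52.70000076293945], [730.5, -38.20000076293945], [728.5999755859375, -23.5]] [672.6 -38.1] [114.9  14.8] 7.257661819458008
stab 41 [0.4004 0.1181 0.1773] [[395.5, 106.69999694824219], [405.79998779296875, 105.80000305175781], [408.20001220703125, 133.5], [397.8999938964844, 134.39999389648438]] [401.8 120.1] [27.8 10.3] 85.01789855957031
cell 125 [ 0.4429 -0.2574  0.0739] [[425.70001220703125, -283.20001220703125], [469.79998779296875, -291.5], [483.0, -221.1999969482422], [438.8999938964844, -212.89999389648438]] [ 454.3 -252.2] [71.5 44.9] 79.3227310180664
```

Emit:
jog_arm(
  plan=[
    [0, 0, -0.5, 0, 0, 0.19, 0.3],
    [0, 0, -0.5, 0, 0, 0.19, 0.3],
    [0, 0, -0.5, 0, 0, 0.19, 0.3],
    [0, 0, -0.5, 0, 0, 0.19, 0.3],
    [0, 0, -0.5, 0, 0, 0.19, 0.3],
    [0, 0, -0.5, 0, 0, 0.19, 0.3],
    [0, 0, 0, 0, 0, 0.19, 0.3],
    [0, 0, 0, 0, 0, 0.19, 0.3],
  ],
  grip_force=60,
)

```text
t: 0.95
tool_pos: [0.625, -0.0, 0.2914]
tool_rot: [3.088, 0.579, 0.0]
contact_force: [0.2, -0.2, -0.4]
opening: 0.0553
grip_force: 0.0
```

Emit:
jog_arm(
  plan=[
    [0, 0, 0, 0, 0, 0.16, 0.3],
    [0, 0, 0, 0, 0, 0.16, 0.3],
    [0, 0, 0, 0, 0, 0, 0.3],
  ],
)

```text
t: 1.25
tool_pos: [0.6248, 0.0, 0.2908]
tool_rot: [-3.135, -0.198, 0.001]
contact_force: [0.3, 0.7, 0.2]
opening: 0.0555
grip_force: 0.0
```

```bash
cat >> h.py <<'E'
def tool():
    o=ctrl.get_obs(); return np.array(o['tool_pos']),cv2.Rodrigues(np.array(o['tool_rot'],float))[0],o
def to(p,yaw):
    """shift units in tool axes to world tcp p; turn units about tool z so tool x = heading yaw"""
    t,R,o=tool(); s=R.T@(np.array(p)-t)/.02; y=np.arctan2(R[1,0],R[0,0])
    print('tcp',t.round(4),'yaw',round(float(y),4),'down',R[:,2].round(3),'open',round(o['opening'],4),'q',np.round(o['q'],2),'F',o['contact_force'].round(1),'t',o['t'])
    print('shift units',s.round(2),'turn units',round(float((y-yaw)/np.radians(45)),3))
E
python3 -c "
from h import *
to([.5763,-.0733,.30],.126)"
```

```text
tcp [0.6248 0.     0.2908] yaw 0.1259 down [-0.001  0.    -1.   ] open 0.0555 q [-0.12  0.02  1.54  0.    1.57  1.33] F [0.3 0.7 0.2] t 1.25
shift units [-2.87  3.33 -0.46] turn units -0.0
```

Emit:
jog_arm(
  plan=[
    [-0.7, 0.83, 0, 0, 0, 0, 0.3],
    [-0.7, 0.83, 0, 0, 0, 0, 0.3],
    [-0.7, 0.83, 0, 0, 0, 0, 0.3],
    [-0.77, 0.84, 0, 0, 0, 0, 0.3],
    [0, 0, 0, 0, 0, 0, 0.3],
    [0, 0, 0, 0, 0, 0, 0.3],
  ],
)

```text
t: 1.85
tool_pos: [0.5763, -0.0733, 0.2912]
tool_rot: [-3.135, -0.199, -0.0]
contact_force: [-0.3, 0.4, 0.4]
opening: 0.0553
grip_force: 0.0
```

```bash
cat >> h.py <<'E'
def wcloud():
    t,R,o=tool(); im,d=snap('wrist'); c=ctrl.camera_info('wrist'); K=np.array(c['camera_matrix']); T=np.array(c['T_tool_cam'])
    v,u=np.mgrid[:480,:640]; a=(u-K[0,2])/K[0,0]; b=(v-K[1,2])/K[1,1]; r=np.hypot(a,b)+1e-9
    k=np.tan(np.minimum(r,1.5))/r; P=np.stack([a*k*d,b*k*d,d],-1); P=P@T[:3,:3].T+T[:3,3]; W=P@R.T+t
    W[(d<=0)|(r>1.3)]=np.nan; return im,W
E
python3 - <<'E'
from h import *
im,W=wcloud(); cv2.imwrite('pics/w2.png',im[...,::-1]); P=W.reshape(-1,3); t,R,_=tool(); to([.5763,-.0733,.235],.126)
for nm,a in dict(mtab=((.55,.60),(-.1,-.045),(.235,.252)),ptr=((.6,.74),(-.07,0),(.2235,.230)),strip=((.57,.68),(-.2,0.03),(.215,.2225))).items():
    p=sel(P,*a); print(nm,len(p), *( (p.mean(0),)+rect(p) if len(p)>4 else ()))
E
```

```text
tcp [ 0.5765 -0.0729  0.2912] yaw 0.1269 down [ 0.  0. -1.] open 0.0556 q [-0.25 -0.08  1.65  0.    1.58  1.19] F [-0.2  0.5 -0.1] t 1.9
shift units [-0.02  0.02  2.81] turn units 0.001
mtab 1259 [ 0.58044255 -0.07135025  0.2458734 ] [[572.2000122070312, -57.400001525878906], [575.9000244140625, -86.9000015258789], [586.2000122070312, -85.5], [582.4000244140625, -56.099998474121094]] [579.2 -71.5] [10.4 29.7] 7.266716480255127
ptr 4090 [ 0.66932769 -0.03594265  0.22548378] [[600.7999877929688, -35.70000076293945], [602.2999877929688, -50.099998474121094], [726.9000244140625, -37.099998474121094], [725.4000244140625, -22.700000762939453]] [663.9 -36.4] [125.3  14.5] 5.93967866897583
strip 12516 [ 0.61875406 -0.07764941  0.22089128] [[570.0, -196.3000030517578], [643.5, -201.10000610351562], [658.7999877929688, 29.899999618530273], [585.2999877929688, 34.70000076293945]] [614.4 -83.2] [231.5  73.7] 86.23075866699219
```

View pics/w2.png

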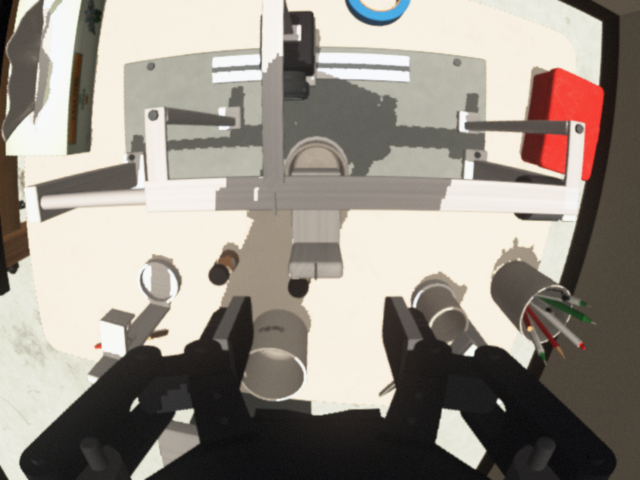

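The wrist view shows the measured tab at (315,262), centred between the fingers, and clear of obstacles. Descend and grip.

Emit:
jog_arm(
  plan=[
    [0.04, -0.04, 0.95, 0, 0, 0, 0.3],
    [0.04, -0.03, 0.95, 0, 0, 0, 0.3],
    [0, 0, 0.95, 0, 0, 0, 0.3],
    [0, 0, 0.95, 0, 0, 0, 0.3],
    [0, 0, 0, 0, 0, 0, -1],
    [0, 0, 0, 0, 0, 0, -1],
    [0, 0, 0, 0, 0, 0, -1],
    [0, 0, 0, 0, 0, 0, -1],
  ],
  grip_force=40,
)

```text
t: 2.7
tool_pos: [0.5779, -0.0715, 0.2156]
tool_rot: [-3.135, -0.198, -0.0]
contact_force: [-0.7, 0.9, -5.0]
opening: 0.029
grip_force: 42.2
```

Emit:
jog_arm(
  plan=[
    [0, 0, 0, 0, 0, 0, -1],
    [0, 0, 0, 0, 0, 0, -1],
  ],
)

```text
t: 2.9
tool_pos: [0.5777, -0.0717, 0.2154]
tool_rot: [-3.135, -0.197, 0.0]
contact_force: [0.6, 0.1, -5.8]
opening: 0.0293
grip_force: 42.2
```

Emit:
jog_arm(
  plan=[
    [0, 0.4, 0, 0, 0, 0, -1],
    [0, 0.8, 0, 0, 0, 0, -1],
    [0, 0.8, 0, 0, 0, 0, -1],
    [0, 0.8, 0, 0, 0, 0, -1],
    [0, 0.8, 0, 0, 0, 0, -1],
    [0, 0.8, 0, 0, 0, 0, -1],
    [0, 0.8, 0, 0, 0, 0, -1],
    [0, 0.4, 0, 0, 0, 0, -1],
  ],
)

```text
t: 3.7
tool_pos: [0.592, -0.1848, 0.2153]
tool_rot: [3.135, 0.195, 0.0]
contact_force: [0.8, 0.5, -3.5]
opening: 0.0294
grip_force: 42.2
```

Emit:
jog_arm(
  plan=[
    [0, 0.2, 0, 0, 0, 0, -1],
    [0, 0.2, 0, 0, 0, 0, -1],
    [0, 0.2, 0, 0, 0, 0, -1],
    [0, 0.1, 0, 0, 0, 0, -1],
    [0, 0.1, 0, 0, 0, 0, -1],
  ],
)

```text
t: 4.2
tool_pos: [0.5938, -0.1985, 0.2153]
tool_rot: [-3.135, -0.198, 0.0]
contact_force: [0.1, -0.7, -3.7]
opening: 0.0292
grip_force: 42.2
```

Emit:
jog_arm(
  plan=[
    [0, 0.1, 0, 0, 0, 0, -1],
    [0, 0.1, 0, 0, 0, 0, -1],
    [0, 0.1, 0, 0, 0, 0, -1],
    [0, 0, 0, 0, 0, 0, -1],
  ],
)

```text
t: 4.6
tool_pos: [0.5944, -0.2036, 0.2153]
tool_rot: [-3.133, -0.198, 0.001]
contact_force: [-1.9, 5.0, -3.0]
opening: 0.0293
grip_force: 42.3
```

Emit:
jog_arm(
  plan=[
    [0, 0.05, 0, 0, 0, 0, -1],
    [0, 0, 0, 0, 0, 0, -1],
    [0, 0, 0, 0, 0, 0, -1],
    [0, 0, 0, 0, 0, 0, 0.1],
    [0, 0, 0, 0, 0, 0, 0.1],
    [0, 0, 0, 0, 0, 0, 0.1],
  ],
)

```text
t: 5.2
tool_pos: [0.5954, -0.2064, 0.2166]
tool_rot: [3.134, 0.196, 0.003]
contact_force: [-0.7, 0.4, 0.4]
opening: 0.0469
grip_force: 0.0
```

Emit:
jog_arm(
  plan=[
    [0, 0, -0.9, 0, 0, 0, 0.1],
    [0, 0, -0.9, 0, 0, 0, 0.1],
    [0, 0, -0.9, 0, 0, 0, 0.1],
    [0, 0, -0.9, 0, 0, 0, 0.2],
    [0, 0, 0, 0, 0, 0, 0.2],
  ],
)

```text
t: 5.7
tool_pos: [0.5964, -0.2064, 0.2929]
tool_rot: [3.131, 0.197, 0.011]
contact_force: [0.7, -0.7, 0.7]
opening: 0.0515
grip_force: 0.0
```

```bash
python3 - <<'E'
from h import *
im,W=wcloud(); P=W.reshape(-1,3); to([.4410,-.2765,.26],1.05)
p=sel(P,(.57,.62),(-.24,-.17),(.235,.252)); print('mtab',p.mean(0),rect(p))
for nm,z,zc in (('ftab',(.17,.185),0),('fbridge',(.136,.146),0),('stab',(.17,.185),1)):
    p=sel(P,(.38,.52),(-.31,-.2) if zc==0 else (.05,.16),z); print(nm,len(p),rect(p) if len(p)>4 else'')
t=(.594,-.205)
c,s=np.cos(.126),np.sin(.126)
E
```

```text
tcp [ 0.5957 -0.2061  0.2904] yaw 0.1256 down [ 0.004 -0.002 -1.   ] open 0.0514 q [-0.45  0.03  1.53 -0.    1.57  0.99] F [-0.4 -0.5 -0.3] t 5.75
shift units [-8.12  2.52  1.5 ] turn units -1.177
mtab [ 0.59810778 -0.20341151  0.24599112] ([[589.0999755859375, -189.5], [593.0999755859375, -218.89999389648438], [603.7999877929688, -217.39999389648438], [599.7999877929688, -188.0]], array([ 596.4, -203.5]), array([10.8, 29.7]), 7.805393218994141)
ftab 237 ([[432.8999938964844, -276.29998779296875], [453.6000061035156, -287.29998779296875], [458.79998779296875, -277.5], [438.1000061035156, -266.5]], array([ 445.8, -276.9]), array([11.1, 23.5]), 61.94197082519531)
fbridge 1345 ([[427.20001220703125, -273.20001220703125], [455.1000061035156, -287.3999938964844], [479.8999938964844, -238.89999389648438], [452.0, -224.6999969482422]], array([ 453.5, -256.1]), array([54.5, 31.3]), 62.95282745361328)
stab 226 ([[397.20001220703125, 109.0], [408.20001220703125, 108.0], [411.29998779296875, 139.8000030517578], [400.20001220703125, 140.89999389648438]], array([404.2, 124.4]), array([32. , 11.1]), 84.53584289550781)
```

Emit:
jog_arm(
  plan=[
    [-1, 0.32, 0, 0, 0, 0, 0.2],
    [-1, 0.32, 0, 0, 0, 0, 0.2],
    [-1, 0.32, 0, 0, 0, 0, 0.2],
    [-1, 0.32, 0, 0, 0, 0, 0.2],
    [-1, 0.32, 0, 0, 0, 0, 0.2],
    [-1, 0.32, 0, 0, 0, 0, 0.2],
    [-1, 0.32, 0, 0, 0, 0, 0.2],
    [-1, 0.32, 0, 0, 0, 0, 0.2],
  ],
)

```text
t: 6.55
tool_pos: [0.4412, -0.2764, 0.286]
tool_rot: [-3.134, -0.197, 0.002]
contact_force: [-0.2, -1.4, -0.0]
opening: 0.0513
grip_force: 0.0
```

Emit:
jog_arm(
  plan=[
    [0, 0, 0, 0, 0, -0.149, 0.2],
    [0, 0, 0, 0, 0, -0.149, 0.2],
    [0, 0, 0, 0, 0, -0.149, 0.2],
    [0, 0, 0, 0, 0, -0.149, 0.2],
    [0, 0, 0, 0, 0, -0.149, 0.2],
    [0, 0, 0, 0, 0, -0.149, 0.2],
    [0, 0, 0, 0, 0, -0.149, 0.2],
    [0, 0, 0, 0, 0, -0.149, 0.2],
  ],
)

```text
t: 7.35
tool_pos: [0.442, -0.2761, 0.286]
tool_rot: [-2.703, -1.596, 0.001]
contact_force: [-0.1, -1.1, -0.5]
opening: 0.0512
grip_force: 0.0
```

Emit:
jog_arm(
  plan=[
    [0, 0, 0.4, 0, 0, 0, 0.2],
    [0, 0, 0, 0, 0, 0, 0.2],
  ],
)

```text
t: 7.55
tool_pos: [0.4416, -0.2758, 0.2769]
tool_rot: [-2.708, -1.586, 0.002]
contact_force: [-0.1, 0.2, -0.7]
opening: 0.0514
grip_force: 0.0
```

```bash
python3 - <<'E'
from h import *
im,W=wcloud(); cv2.imwrite('pics/w3.png',im[...,::-1]); P=W.reshape(-1,3); to([.4425,-.2765,.148],1.06)
for nm,z in (('ftab',(.17,.185)),('fbridge',(.136,.146))):
    p=sel(P,(.38,.52),(-.31,-.2),z); print(nm,len(p),rect(p) if len(p)>4 else'')
p=sel(P,(.4,.6),(-.44,-.28),(.11,.25)); q=p[np.hypot(p[:,0]-.494,p[:,1]+.356)<.08]; print('pot',q[:,2].max(),rect(q[q[:,2]>.14]))
E
```

```text
tcp [ 0.4418 -0.276   0.2775] yaw 1.0598 down [-0.002  0.002 -1.   ] open 0.0513 q [-0.7  -0.22  1.79 -0.    1.57 -0.19] F [ 0.4  0.4 -0. ] t 7.6
shift units [-0.01  0.06  6.48] turn units -0.0
ftab 681 ([[427.0, -273.29998779296875], [452.29998779296875, -287.3999938964844], [457.5, -278.20001220703125], [432.1000061035156, -264.1000061035156]], array([ 442.2, -275.8]), array([10.5, 29. ]), 60.83338165283203)
fbridge 2331 ([[430.5, -265.70001220703125], [456.6000061035156, -280.0], [478.6000061035156, -239.8000030517578], [452.5, -225.5]], array([ 454.5, -252.8]), array([45.8, 29.7]), 61.347469329833984)
pot 0.14729902469927783 ([[456.1000061035156, -342.3999938964844], [508.8999938964844, -396.29998779296875], [551.9000244140625, -354.1000061035156], [499.20001220703125, -300.29998779296875]], array([ 504. , -348.3]), array([60.2, 75.4]), 44.39307403564453)
```

View pics/w3.png

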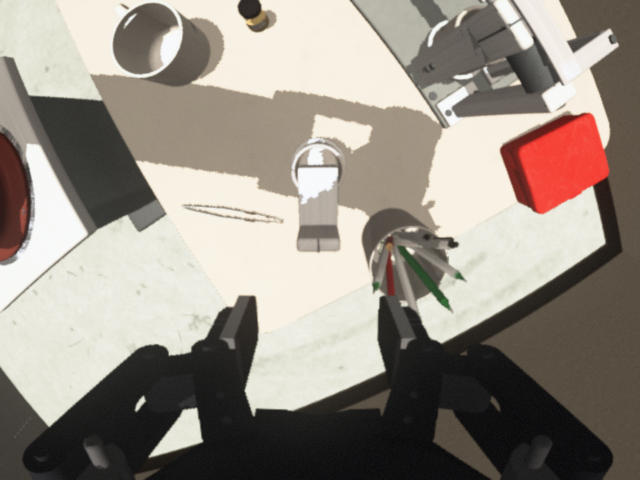

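The wrist view shows the fresh tab at (318,243), centred between the open fingers. The pen pot at (410,265) stays below the fingertips (0.147 against 0.150).

Emit:
jog_arm(
  plan=[
    [0, 0, 0.9, 0, 0, 0, 0.2],
    [0, 0, 0.9, 0, 0, 0, 0.2],
    [0, 0, 0.9, 0, 0, 0, 0.2],
    [0, 0, 0.9, 0, 0, 0, 0.2],
    [0, 0, 0.9, 0, 0, 0, 0.2],
    [0, 0, 0.9, 0, 0, 0, 0.2],
    [0, 0, 0.9, 0, 0, 0, 0.2],
    [0, 0, 0.1, 0, 0, 0, 0.2],
  ],
  grip_force=110,
)

```text
t: 8.4
tool_pos: [0.4409, -0.2752, 0.1482]
tool_rot: [-2.706, -1.586, 0.003]
contact_force: [-0.1, -0.2, -0.4]
opening: 0.0509
grip_force: 0.0
```

Emit:
jog_arm(
  plan=[
    [0, 0, 0, 0, 0, 0, -1],
    [0, 0, 0, 0, 0, 0, -1],
    [0, 0, 0, 0, 0, 0, -1],
    [0, 0, 0, 0, 0, 0, -1],
    [0, 0, 0, 0, 0, 0, -1],
    [0, 0, 0, 0, 0, 0, -1],
  ],
)

```text
t: 9.0
tool_pos: [0.4426, -0.277, 0.1523]
tool_rot: [2.708, 1.59, -0.0]
contact_force: [-3.3, -0.9, 4.5]
opening: 0.0276
grip_force: 109.2
```

Emit:
jog_arm(
  plan=[
    [0, 0, -0.2, 0, 0, 0, -1],
    [0, 0, -0.4, 0, 0, 0, -1],
    [0, 0, -0.8, 0, 0, 0, -1],
    [0, 0, -0.8, 0, 0, 0, -1],
    [0, 0, -0.8, 0, 0, 0, -1],
    [0, 0, -0.8, 0, 0, 0, -1],
    [0, 0, -0.8, 0, 0, 0, -1],
    [0, 0, -0.6, 0, 0, 0, -1],
  ],
)

```text
t: 9.8
tool_pos: [0.4428, -0.2767, 0.2576]
tool_rot: [2.707, 1.59, 0.001]
contact_force: [0.2, 0.5, -4.7]
opening: 0.0281
grip_force: 109.0
```

```bash
python3 - <<'E'
from h import *
im,W=wcloud(); cv2.imwrite('pics/w4.png',im[...,::-1]); t,R,o=tool(); to([.4425,-.2765,.25],.127)
P=((W.reshape(-1,3)-t)@R); 
# tab and bridge in tool axes (z down). tab top z?
p=sel(P,(-.03,.06),(-.02,.02),(-.02,.06))
import numpy as np
for a in np.arange(-.02,.06,.005):
    s=p[(p[:,0]>a)&(p[:,0]<a+.005)]
    if len(s)>5: print(a.round(3),len(s),np.percentile(s[:,2],[5,50,95]).round(4))
E
```

```text
tcp [ 0.4434 -0.2773  0.2597] yaw 1.0619 down [ 0.004 -0.003 -1.   ] open 0.0279 q [-0.7  -0.21  1.82  0.    1.53 -0.19] F [ 0.1 -1.2 -2. ] t 9.85
shift units [ 0.01 -0.06  0.48] turn units 1.19
-0.01 6 [-0.0179 -0.0171 -0.0163]
0.0 82 [-0.0186 -0.0046  0.0117]
0.005 3063 [-0.0186 -0.0027  0.0127]
0.01 1363 [-0.0185  0.011   0.0131]
0.015 729 [0.0114 0.0124 0.0134]
0.02 735 [0.0113 0.0123 0.0133]
0.025 755 [0.0114 0.0123 0.0133]
0.03 782 [0.0115 0.0124 0.0133]
0.035 805 [0.0115 0.0125 0.0135]
0.04 819 [0.0114 0.0124 0.0135]
0.045 1377 [0.0117 0.0133 0.0372]
0.05 11 [0.0219 0.025  0.0302]
```

Emit:
jog_arm(
  plan=[
    [0.4, 0, 0, 0, 0, 0, -1],
    [0.8, 0, 0, 0, 0, 0, -1],
    [0.8, 0, 0, 0, 0, 0, -1],
    [0.7, 0, 0, 0, 0, 0, -1],
    [0.3, 0, 0, 0, 0, 0, -1],
    [0, 0, 0, 0, 0, 0, -1],
  ],
)

```text
t: 10.45
tool_pos: [0.4718, -0.2232, 0.2547]
tool_rot: [-2.707, -1.592, 0.001]
contact_force: [-0.8, -0.6, -4.8]
opening: 0.0276
grip_force: 108.9
```

Emit:
jog_arm(
  plan=[
    [0, 0, 0, 0, 0, 0.1, -1],
    [0, 0, 0, 0, 0, 0.16, -1],
    [0, 0, 0, 0, 0, 0.17, -1],
    [0, 0, 0, 0, 0, 0.17, -1],
    [0, 0, 0, 0, 0, 0.17, -1],
    [0, 0, 0, 0, 0, 0.17, -1],
    [0, 0, 0, 0, 0, 0.15, -1],
    [0, 0, 0, 0, 0, 0.1, -1],
  ],
)

```text
t: 11.25
tool_pos: [0.4712, -0.2245, 0.255]
tool_rot: [-3.136, -0.192, 0.001]
contact_force: [0.1, -1.0, -4.1]
opening: 0.0279
grip_force: 109.0
```

```bash
python3 -c "
from h import *
to([.4978,.0813,.26],.127)"
```

```text
tcp [ 0.4712 -0.2245  0.255 ] yaw 0.1226 down [-0.001  0.    -1.   ] open 0.0279 q [-0.59 -0.21  1.82 -0.    1.53  0.86] F [ 0.1 -1.  -4.1] t 11.25
shift units [  3.19 -15.01  -0.25] turn units -0.006
```

Emit:
jog_arm(
  plan=[
    [0.1, -0.5, 0, 0, 0, 0, -1],
    [0.2, -0.8, 0, 0, 0, 0, -1],
    [0.2, -1, 0, 0, 0, 0, -1],
    [0.2, -1, 0, 0, 0, 0, -1],
    [0.2, -1, 0, 0, 0, 0, -1],
    [0.2, -1, 0, 0, 0, 0, -1],
    [0.2, -1, 0, 0, 0, 0, -1],
    [0.2, -1, 0, 0, 0, 0, -1],
  ],
)

```text
t: 12.05
tool_pos: [0.4825, -0.0733, 0.2553]
tool_rot: [-3.134, -0.203, 0.0]
contact_force: [0.5, -0.3, -4.6]
opening: 0.0281
grip_force: 109.1
```

Emit:
jog_arm(
  plan=[
    [0.2, -1, 0, 0, 0, 0, -1],
    [0.2, -1, 0, 0, 0, 0, -1],
    [0.2, -1, 0, 0, 0, 0, -1],
    [0.2, -1, 0, 0, 0, 0, -1],
    [0.3, -1, 0, 0, 0, 0, -1],
    [0.2, -1, 0, 0, 0, 0, -1],
    [0.2, -0.7, 0, 0, 0, 0, -1],
    [0.2, -0.6, 0, 0, 0, 0, -1],
  ],
)

```text
t: 12.85
tool_pos: [0.4978, 0.0753, 0.2553]
tool_rot: [-3.135, -0.203, 0.0]
contact_force: [-0.0, 0.8, -4.3]
opening: 0.0276
grip_force: 109.2
```

Emit:
jog_arm(
  plan=[
    [0.1, -0.3, 0, 0, 0, 0, -1],
    [0, 0, 0, 0, 0, 0, -1],
    [0, 0, 0, 0, 0, 0, -1],
  ],
)

```text
t: 13.15
tool_pos: [0.4993, 0.0796, 0.2552]
tool_rot: [3.135, 0.199, -0.001]
contact_force: [0.2, -0.8, -5.0]
opening: 0.0281
grip_force: 109.2
```

```bash
python3 - <<'E'
from h import *
im,W=wcloud(); cv2.imwrite('pics/w5.png',im[...,::-1]); to([.5593,.0891,.255],.127); t,R,o=tool()
P=W.reshape(-1,3); s=sel(P,(.55,.62),(.06,.15),(.190,.203)); f=cv2.fitLine(s[:,:2].astype(np.float32),cv2.DIST_HUBER,0,1e-4,1e-4).ravel()
print('rail',len(s),f,np.arctan(-f[0]/f[1]),s[:,2].max())
c,sn=np.cos(.127),np.sin(.127); Q=(P-[.610,-.051,0])@np.array([[c,-sn,0],[sn,c,0],[0,0,1]])
p=sel(Q,(-.03,.03),(.1,.195),(.190,.203)); print('rod rack x',np.percentile(p[:,0],[3,50,97]),'near top',np.median(p[p[:,2]>.199,0]), p[:,2].max())
p=sel(Q,(-.03,.03),(-.05,.13),(.214,.224)); print('strip x',np.percentile(p[:,0],[3,97]),'yend',np.percentile(p[:,1],99.5))
p=sel(Q,(-.09,-.02),(.1,.19),(.225,.3)); print('fresh',(t-[.610,-.051,0])@np.array([[c,-sn,0],[sn,c,0],[0,0,1]]))
E
```

```text
tcp [0.4993 0.0794 0.2552] yaw 0.1267 down [-0. -0. -1.] open 0.0279 q [ 0.01 -0.25  1.86 -0.    1.54  1.45] F [ 0.1 -0.1 -4.4] t 13.2
shift units [ 3.04 -0.1   0.01] turn units -0.0
rail 3884 [ 0.13441862 -0.99092466  0.5897613   0.10692739] 0.13482675 0.20299741980885122
rod rack x [-5.29332776e-03 -9.07943861e-05  5.97196421e-03] near top 5.197363877407273e-05 0.202383662731078
strip x [-0.00519921  0.02557369] yend 0.09049129822099787
fresh [-0.09333652  0.14334101  0.2552143 ]
```

View pics/w5.png

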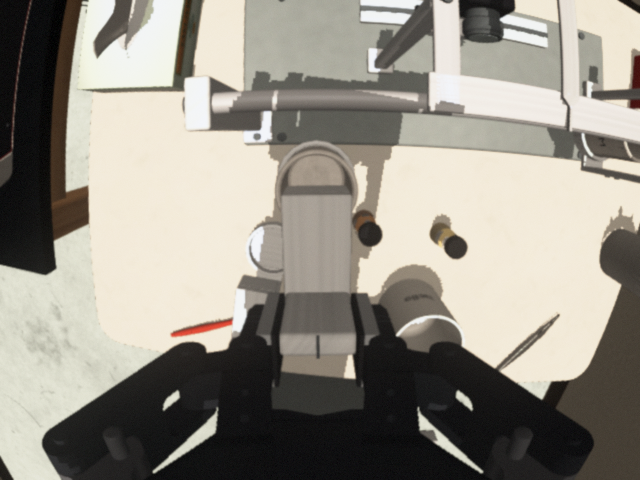

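The view shows the carrier gripped squarely, its bridge at (318,240), facing the open rail part (210–430, 100). The post and strip end are clear on either side. Go in by 59 mm, then down.

Emit:
jog_arm(
  plan=[
    [0.3, 0, 0, 0, 0, 0, -1],
    [0.6, 0, 0, 0, 0, 0, -1],
    [0.7, 0, 0, 0, 0, 0, -1],
    [0.7, 0, 0, 0, 0, 0, -1],
    [0.45, 0, 0, 0, 0, 0, -1],
    [0.22, 0, 0, 0, 0, 0, -1],
    [0, 0, 0, 0, 0, 0, -1],
    [0, 0, 0, 0, 0, 0, -1],
  ],
)

```text
t: 14.0
tool_pos: [0.5579, 0.0873, 0.2552]
tool_rot: [3.135, 0.199, -0.001]
contact_force: [-0.9, -0.2, -4.1]
opening: 0.0279
grip_force: 109.2
```

```bash
python3 - <<'E'
from h import *
im,W=wcloud(); to([.5593,.0891,.222],.127); t,R,o=tool()
P=W.reshape(-1,3); c,sn=np.cos(.127),np.sin(.127); M=np.array([[c,-sn,0],[sn,c,0],[0,0,1]]); Q=(P-[.610,-.051,0])@M
print('tcp rack',(t-[.610,-.051,0])@M)
p=sel(Q,(-.02,.03),(.12,.165),(.235,.25)); print('bridge z',np.median(p[:,2]),'rear x',np.percentile(p[:,0],98))
p=sel(Q,(-.03,.03),(.165,.195),(.190,.203)); print('rod x',np.percentile(p[:,0],[3,50,97]),p[:,2].max())
E
```

```text
tcp [0.5578 0.0874 0.2552] yaw 0.1272 down [-0. -0. -1.] open 0.0281 q [ 0.02 -0.1   1.73 -0.    1.52  1.47] F [ 0.9 -0.1 -4. ] t 14.05
shift units [ 0.08 -0.08  1.66] turn units 0.0
tcp rack [-0.03421291  0.1438612   0.25523791]
bridge z 0.24470377726203696 rear x 0.01514905325480631
rod x [-0.0044433   0.0015495   0.00621146] 0.20220791141469371
```

Emit:
jog_arm(
  plan=[
    [0, 0, 0.3, 0, 0, 0, -1],
    [0, 0, 0.4, 0, 0, 0, -1],
    [0, 0, 0.4, 0, 0, 0, -1],
    [0, 0, 0.25, 0, 0, 0, -1],
    [0, 0, 0.12, 0, 0, 0, -1],
    [0, 0, 0.06, 0, 0, 0, -1],
    [0, 0, 0, 0, 0, 0, -1],
  ],
)

```text
t: 14.75
tool_pos: [0.5582, 0.0874, 0.2247]
tool_rot: [3.135, 0.2, 0.0]
contact_force: [-0.3, 0.4, -3.3]
opening: 0.0279
grip_force: 109.2
```

Emit:
jog_arm(
  plan=[
    [0, 0, 0.06, 0, 0, 0, -1],
    [0, 0, 0.06, 0, 0, 0, -1],
    [0, 0, 0, 0, 0, 0, -1],
  ],
)

```text
t: 15.05
tool_pos: [0.5582, 0.0874, 0.2222]
tool_rot: [-3.135, -0.2, 0.0]
contact_force: [-0.5, -0.1, -4.9]
opening: 0.0281
grip_force: 109.2
```

Emit:
jog_arm(
  plan=[
    [0, 0, 0.05, 0, 0, 0, -1],
    [0, 0, 0.05, 0, 0, 0, -1],
    [0, 0, 0, 0, 0, 0, -1],
  ],
)

```text
t: 15.35
tool_pos: [0.5582, 0.0874, 0.2207]
tool_rot: [3.135, 0.2, 0.0]
contact_force: [-0.8, 0.1, -3.0]
opening: 0.0277
grip_force: 109.5
```

Emit:
jog_arm(
  plan=[
    [0, 0, 0.05, 0, 0, 0, -1],
    [0, 0, 0, 0, 0, 0, -1],
  ],
)

```text
t: 15.55
tool_pos: [0.5583, 0.0874, 0.2206]
tool_rot: [3.135, 0.2, 0.001]
contact_force: [-5.1, 0.2, 3.7]
opening: 0.0278
grip_force: 110.1
```

Contact: the force along z went from -4 to +4 N, so it is seated. Release to let it centre, then check.

Emit:
jog_arm(
  plan=[
    [0, 0, 0, 0, 0, 0, -0.1],
    [0, 0, 0, 0, 0, 0, -0.1],
    [0, 0, 0, 0, 0, 0, -0.1],
    [0, 0, 0, 0, 0, 0, -0.1],
    [0, 0, 0, 0, 0, 0, -0.1],
  ],
  grip_force=40,
)

```text
t: 16.05
tool_pos: [0.5583, 0.0874, 0.2193]
tool_rot: [3.135, 0.2, 0.001]
contact_force: [0.3, -0.3, -0.9]
opening: 0.0387
grip_force: 0.0
```

```bash
cat > m.py <<'E'
from h import *
im,W=wcloud(); to([.5593,.0891,.222],.127); t,R,o=tool()
P=W.reshape(-1,3); c,sn=np.cos(.127),np.sin(.127); M=np.array([[c,-sn,0],[sn,c,0],[0,0,1]]); Q=(P-[.610,-.051,0])@M
y=((t-[.610,-.051,0])@M); print('tcp rack',y)
p=sel(Q,(-.025,.04),(y[1]-.016,y[1]+.016),(.204,.2165)); 
if len(p)>9: print('bridge z',np.median(p[:,2]),'rear x',np.percentile(p[:,0],98), 'fit dz/dx',np.polyfit(p[:,0],p[:,2],1)[0],'y',np.percentile(p[:,1],[1,99]))
p=sel(Q,(-.05,-.02),(y[1]-.03,y[1]+.03),(.238,.256)); print('tab',p.mean(0) if len(p) else '',rect(p) if len(p)>5 else '')
p=sel(Q,(-.015,.1),(-.06,.06),(.2235,.2295)); 
print('ptr',len(p)); 
for a in (-.012,-.008,-.004,0,.02,.04):
    s=p[(p[:,0]>a)&(p[:,0]<a+.004)]
    if len(s)>3: print(a,np.percentile(s[:,1],[2,98]).round(4),s[:,2].mean().round(4))
E
python3 m.py
```

```text
tcp [0.5583 0.0874 0.2193] yaw 0.1272 down [ 0.  0. -1.] open 0.0382 q [ 0.02 -0.08  1.77  0.    1.46  1.47] F [-0.1  0.5 -0.6] t 16.1
shift units [ 0.06 -0.08 -0.14] turn units 0.0
tcp rack [-0.03375064  0.14386163  0.21926702]
bridge z 0.20985153039032234 rear x 0.015101762829158732 fit dz/dx -0.006188949876150781 y [0.13008757 0.15936574]
tab [-0.02973631  0.14418107  0.2463995 ] ([[-44.70000076293945, 113.9000015258789], [-21.0, 113.9000015258789], [-21.0, 173.8000030517578], [-44.599998474121094, 173.89999389648438]], array([-32.8, 143.9]), array([60. , 23.7]), 89.97882843017578)
ptr 3732
-0.008 [0.0062 0.0095] 0.2251
-0.004 [0.0063 0.0101] 0.2251
0 [0.0066 0.0092] 0.2251
0.02 [0.0018 0.0143] 0.2254
0.04 [0.0021 0.0143] 0.2254
```

Seated and level: bridge at z 0.210, rear at x 0.0151. The pointer is at rack y ≈ 0.0081. Re-grip lightly and slide.

Emit:
jog_arm(
  plan=[
    [0, 0, 0, 0, 0, 0, -1],
    [0, 0, 0, 0, 0, 0, -1],
    [0, 0, 0, 0, 0, 0, -1],
    [0, 0, 0, 0, 0, 0, -1],
    [0, 0.2, 0, 0, 0, 0, -1],
    [0, 0.4, 0, 0, 0, 0, -1],
    [0, 0.7, 0, 0, 0, 0, -1],
    [0, 0.8, 0, 0, 0, 0, -1],
  ],
  grip_force=40,
)

```text
t: 16.9
tool_pos: [0.5635, 0.046, 0.2194]
tool_rot: [-3.133, -0.202, -0.0]
contact_force: [-0.7, 4.0, 1.4]
opening: 0.0292
grip_force: 41.2
```

Emit:
jog_arm(
  plan=[
    [0, 0.8, 0, 0, 0, 0, -1],
    [0, 0.8, 0, 0, 0, 0, -1],
    [0, 0.8, 0, 0, 0, 0, -1],
    [0, 0.8, 0, 0, 0, 0, -1],
    [0, 0.7, 0, 0, 0, 0, -1],
    [0, 0.5, 0, 0, 0, 0, -1],
    [0, 0.2, 0, 0, 0, 0, -1],
    [0, 0, 0, 0, 0, 0, -1],
  ],
)

```text
t: 17.7
tool_pos: [0.5753, -0.0468, 0.2194]
tool_rot: [3.133, 0.198, 0.0]
contact_force: [0.0, 0.4, 1.2]
opening: 0.0293
grip_force: 41.2
```

```bash
python3 m.py; python3 -c "
from h import *
im,_=load('wrist'); cv2.imwrite('pics/w6.png',cv2.resize(im[100:420,180:460],None,fx=2,fy=1.8)[...,::-1])"
```

```text
tcp [ 0.5754 -0.0467  0.2194] yaw 0.1265 down [ 0.    -0.003 -1.   ] open 0.029 q [-0.21 -0.05  1.74 -0.    1.46  1.24] F [-0.4 -0.5  2.2] t 17.75
shift units [ 0.06 -6.84 -0.15] turn units -0.001
tcp rack [-0.03380124  0.00863288  0.21940052]
bridge z 0.20979223116400764 rear x 0.015167136433920751 fit dz/dx -0.01732091193631549 y [-0.00558555  0.02374802]
tab [-0.02922625  0.00887105  0.24626502] ([[-45.099998474121094, 37.29999923706055], [-44.900001525878906, -19.5], [-21.100000381469727, -19.399999618530273], [-21.299999237060547, 37.400001525878906]], array([-33.1,   8.9]), array([23.8, 56.8]), 0.16530494391918182)
ptr 7378
-0.008 [0.007  0.0082] 0.2257
-0.004 [0.007  0.0082] 0.2255
0 [0.0071 0.0082] 0.2255
0.02 [0.0016 0.013 ] 0.2255
0.04 [0.0017 0.0133] 0.2255
```

View pics/w6.png

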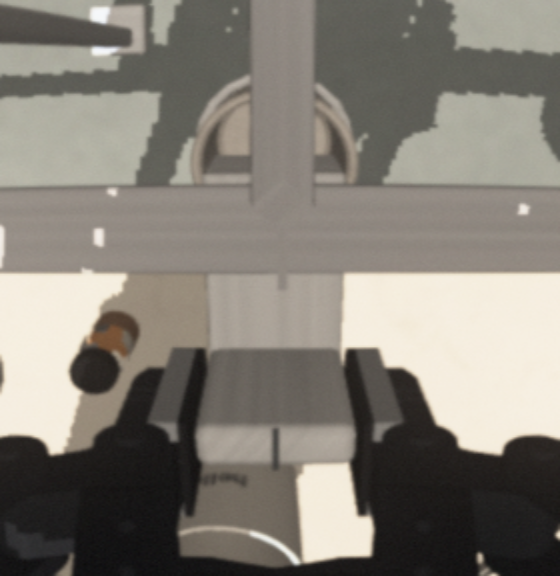

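The pointer tip at (282,288) is slightly right of the tab line at (275,450), about 1.4 mm. Correct by 1.4 mm, then release.

Emit:
jog_arm(
  plan=[
    [0, 0.04, 0, 0, 0, 0, -1],
    [0, 0.03, 0, 0, 0, 0, -1],
    [0, 0, 0, 0, 0, 0, -1],
    [0, 0, 0, 0, 0, 0, 0],
    [0, 0, 0, 0, 0, 0, 0],
    [0, 0, 0, 0, 0, 0, 0.1],
    [0, 0, 0, 0, 0, 0, 0.1],
  ],
)

```text
t: 18.45
tool_pos: [0.5752, -0.0469, 0.219]
tool_rot: [3.135, 0.2, -0.001]
contact_force: [-0.1, 0.8, 0.6]
opening: 0.0471
grip_force: 0.0
```

Emit:
jog_arm(
  plan=[
    [0, 0, -0.4, 0, 0, 0, 0.1],
    [0, 0, -0.9, 0, 0, 0, 0.1],
    [0, 0, -0.9, 0, 0, 0, 0.1],
    [0, 0, -0.9, 0, 0, 0, 0.1],
    [0, 0, -0.6, 0, 0, 0, 0.1],
    [0, 0, 0, 0, 0, 0, 0.1],
    [0, 0, 0, 0, 0, 0, 0.1],
  ],
)

```text
t: 19.15
tool_pos: [0.5753, -0.0468, 0.2931]
tool_rot: [3.135, 0.2, -0.0]
contact_force: [-0.2, 1.1, 0.1]
opening: 0.047
grip_force: 0.0
```

```bash
sed -i 's/(y\[1\]-.03,y\[1\]+.03),(.238/(y[1]-.05,y[1]+.05),(.238/' m.py; cat >> m.py <<'E'
p=sel(Q,(-.05,-.02),(-.18,-.12),(.238,.256)); print('mtab',rect(p) if len(p)>5 else '')
p=sel(Q,(-.05,.03),(-.18,-.12),(.204,.2165)); print('mbridge',p.mean(0),len(p))
E
python3 m.py
```

```text
tcp [ 0.575  -0.0468  0.2923] yaw 0.1272 down [-0.001  0.    -1.   ] open 0.0472 q [-0.21 -0.09  1.65 -0.    1.58  1.23] F [-0.1 -0.4  0.1] t 19.2
shift units [ 0.09 -6.84  3.52] turn units 0.0
tcp rack [-0.03416528  0.00860363  0.29229855]
bridge z 0.20991383451860143 rear x 0.015345525329340325 fit dz/dx -0.011328127739368815 y [-0.00545983  0.02406364]
tab [-0.03204198  0.00922726  0.24620752] ([[-38.79999923706055, -5.599999904632568], [-28.200000762939453, -5.699999809265137], [-27.799999237060547, 23.899999618530273], [-38.29999923706055, 24.0]], array([-33.3,   9.1]), array([29.6, 10.5]), 89.16143798828125)
ptr 3486
-0.008 [0.0073 0.0079] 0.2258
-0.004 [0.0073 0.0079] 0.2258
0 [0.0073 0.0079] 0.2255
0.02 [0.0017 0.0135] 0.2255
0.04 [0.0018 0.0135] 0.2255
mtab ([[-38.099998474121094, -133.5], [-37.599998474121094, -165.0], [-27.100000381469727, -164.8000030517578], [-27.700000762939453, -133.3000030517578]], array([ -32.6, -149.2]), array([10.5, 31.5]), 1.0698848962783813)
mbridge [-0.01573924 -0.14780737  0.20975051] 1435
```

Fresh is 1.5 mm from the pointer (5 mm allowed). Measured sits at y ≈ -149, against the stop. Both carriers hang level and the gripper is clear, so I'm handing in.

```bash
python3 -c "
from h import *
print(ctrl.finish_job())"
```

```text
the job is handed in; nothing more can be done
None
```

The job is handed in (no verdict was returned): the measured carrier hangs against the end stop at rack y ≈ -149 mm, and the fresh one hangs level about 1.5 mm from the pointer, with the gripper clear of both.

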